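# Refit the microscope focus knob on its splined drive shaft

### The arm

A 6-joint arm with a two-finger parallel gripper is mounted at the origin on the work surface. World frame = base frame: x ahead of the robot, y to its left, z up, the work surface at z = 0. Lengths are in m, angles in degrees, forces in N, time in s.
With the tool pointing down it reaches from about 0.3 to 0.75 m from the base axis. Payload 8.5 kg.
Tool frame: the origin (TCP) lies on the centre line of the jaws, within the pads' length; the fingertips stand 14 mm ahead of it and the grasp point (between the pads) lies 5 mm behind it; z points along the fingers, x is the direction in which the jaws open and shut, and the axes are right-handed (so a half turn about z gives the same grasp; the last joint's range is limited). The gripper opens to 85 mm and grips with 20 to 120 N. Pads are 22 mm wide; open, the fingers measure 114 mm over their backs; the gripper's body (76 mm by 85 mm) begins 54 mm behind the grasp point. The pads swing forward as they close: fully open they stand 13 mm farther back than shut.
Start: joints at [62.263, 21.807, 74.336, -0, 83.858, -12.336], TCP at [0.146, 0.53, 0.219] pointing down, gripper open.
Joint ranges: [-178.18, 178.18], [-50.72, 133.34], [12.68, 142.11], [-81.47, 261.47], [9.98, 163.14], [-165.26, 165.26]. Speed limits (degrees/s): [136.94, 136.94, 180, 180, 180, 180].

### API

Orientations are given as a 3x3 rotation matrix whose columns are the frame's x, y, z axes.
In Python, from rig import * gives the robot as it stands.
- The arm moves only by the shell command python3 -m crank 'ROWS' [FORCE]. ROWS is JSON, one flat list of numbers, 7 for each row, row after row: the turn, a rotation vector about the world's x, y, z in rad, then the shift along the world's x, y, z in m, then the opening in per cent of the stroke, from 0 (shut) to 100 (fully open). A call has 1 to 20 rows; each row shifts and turns the commanded pose from where the row before left it; what a row does not reach is not made up. A row lasts 1/10 s, in which the tool goes at most 50 mm and 8.59 degrees, less where a joint would pass 70% of its speed; a pose out of reach is approached as far as the arm can. A call is refused whole if a number of a shift passes 0.05 or a number of a turn 0.15, either way. A call with a gripper value outside its range is refused whole. The fingers move at their own pace and stop on an object; FORCE is the grip in N (left out, the last holds). Time passes only in rows, so rows that do not move let the fingers close. It gives the time, the measured TCP pose, the force and the opening at its end, in the units of the state.
- observe(): the state, without advancing time (a new reading comes with each control period).
- get_image(name): name is "scene" or "side" or "wrist"; returns a dict with "frame" (480x640x3 uint8, red, green, blue), "fov_y" (degrees; the focal length in pixels is half the picture's height over the tangent of half this angle, whatever the lens; pixels are square), "cx", "cy" (the principal point, pixels), "world_to_cam" (4x4, takes a point from world to camera coordinates). Camera axes: x right, y up, looking along -z (the intrinsics and any distortion apply to the point x, -y, -z); pixel columns grow to the right and rows downward; lengths in m; the calibration is good to about 2 mm. A picture is of the moment at which its call begins. There is no depth.
- close_job(): hands the job in, once; it reports no verdict.
The state is a dict: "time_s": time; "q": joint angles; "qvel": joint speeds; "joint_efforts": joint torques, N m; "position": TCP position; "tool_rot": TCP orientation; "ft_force": force on the tool from outside, world axes, zero at the start; "wrist_torque": the same for the moment, N m; "grip_width": finger opening in m.
Only numpy, scipy, OpenCV 4.12 (cv2) and the standard library are available. Lean on these libraries where they do the work, as an engineer would, in place of code of your own. Each camera call takes 0.05 s, during which the arm holds its last target. There are 200 camera calls.

### The job

Refit the black focus knob to the microscope's focus block: pick it up from the mat, turn it until the grooves in its bore mesh with the splines of the upright drive shaft, and slide it down, against the spring washer, until it sits fully home, flat on the bearing flange. The spring lifts it off again when you let go and its screw goes in later, so finish while still holding the knob pressed fully home. Leave the eyepiece, screwdriver, grease jar and cap screw as they are.

Things in the scene. Friction and masses are not known exactly. Their poses are not given: they have to be found in the camera images.
- knob: the black ribbed focus knob, a disc 52 mm in diameter and 30 mm tall, about 0.12 kg, lying on the parts mat right way up: outer face with white index line on top. Grip it anywhere round its side. Origin: centre of its underside; z runs up along its axis. Its bore meshes in four positions a quarter turn apart, with grooves along its +x, +y, -x and -y; the white line lies over the +x groove
- knob_face (a point): centre of the knob's outer (upper) face, 30 mm above its underside, axes as the knob's. The bore goes right through: the upper 12 mm is a plain recess 22 mm in diameter; the lower 18 mm has four silver inward teeth at 45 degrees to x and y, tips 7.3 mm from the axis, leaving four grooves at least 6.6 mm wide, 22 mm across bottom to bottom
- shaft_end (a point): top end centre of the upright steel drive shaft. z up; its four splines (5 mm wide, 18.6 mm across tips) point along this frame's +x, +y, -x, -y. Core 12.6 mm, coned to 7 mm over the top 4 mm. The splines start 6 mm below this point: the knob's underside rests there until its grooves line up (within about 5 degrees), then drops over them. The flange is 23 mm below this point
- pinion (a joint): angle of the drive shaft in the focus block, rad, counter-clockwise from above; free to turn many turns but with a stiff 0.15 N m drag: it stays put while the knob is turned lightly on the spline ends, and turns along with the knob once meshed
- seat (a point): point on the shaft axis level with the top face of the bearing flange, a steel ring 48 mm outside, 35 mm inside, 106 mm above the bench and 10 mm proud of the cream housing. Home: the knob's underside is flat on this face. z up, axes as the block's
- washer_top (a point): centre of the top of the brass spring washer (33 mm outside, 22 mm inside) round the shaft. Free, it stands 5 mm above the flange; the knob pushes it down: 6 N to start it, 9 N when level with the flange. It pushes the knob up again when released
- focus_block: the focus block, screwed to an aluminium plate fixed to the bench. Origin: on the bench under the shaft axis, z up. Cream housing 92 mm (x) by 116 mm (y), top 96 mm above the bench. A cream head ring 96 mm across stands on edge along +x, 74 to 170 mm from the shaft axis, its top 117 mm above the bench
- parts_mat: blue-grey rubber mat on which the knob lies, 220 by 180 mm and 3 mm thick, fixed. Origin: centre of its underside, on the bench
- cap_screw: steel cap screw standing head down on the mat, head 24 mm in diameter, 20 mm tall. Origin: centre of its underside. Not to be moved
- eyepiece: black microscope eyepiece standing on the bench, 46 mm in diameter and 62 mm tall. Origin: centre of its underside. Not to be moved
- screwdriver: small screwdriver with red handle lying on the bench, 170 mm long, about 25 mm thick; origin near its middle. Not to be moved
- grease_jar: white jar with black lid, 48 mm in diameter and 45 mm tall, on the bench. Origin: centre of its underside. Not to be moved
Things that resemble listed ones, but are neither listed nor needed, are in the scene too. What is shaped like the knob but purple, red or yellow is not meant.

How it is judged (in metres and radians):
On the way, in this order (a step that is already met when the one before it is completed fails the run):
1. the knob is lifted clear of the mat in the gripper (height (world z) of knob above 0.04 m and contact force between the fingers and knob above 1 N), for 0.2 s.
2. the knob, outer face up, is meshed with the splines and down on the bearing flange (z of knob in the frame of seat between -0.003 and 0.0018 m and horizontal distance between knob and seat below 0.003 m and angle between knob's own z axis and vertical below 0.07 rad), for 0.3 s.
At the end, for the whole second after the job is handed in: the knob is held by the gripper, still, outer face up and upright within 4 degrees, on the shaft axis within 3 mm, meshed and pressed down so that its underside is within 1.8 mm of the bearing flange, with the fingers in contact (over 3 N) and more than 5 N pressing on the focus block and its spring (all of step 2 and contact force between the fingers and knob above 3 N and contact force between knob and focus_block above 5 N and linear speed of knob below 0.02 m/s); the arm keeps its last pose, push and grip.
It fails at once if the eyepiece is moved more than 20 mm or tipped (distance of eyepiece from where it was at the start of the episode above 0.02 m or angle between eyepiece's own z axis and vertical above 0.4 rad).
It fails at once if the screwdriver is moved more than 20 mm (distance of screwdriver from where it was at the start of the episode above 0.02 m).
It fails at once if the grease jar is moved more than 20 mm or tipped (distance of grease_jar from where it was at the start of the episode above 0.02 m or angle between grease_jar's own z axis and vertical above 0.4 rad).
It fails at once if the cap screw is moved more than 20 mm or tipped (distance of cap_screw from where it was at the start of the episode above 0.02 m or angle between cap_screw's own z axis and vertical above 0.4 rad).
It also fails if it takes over 48 s, if anything falls off the work surface, if the arm or the gripper's body presses on something with over 40 N, if the wrist force passes 120 N, or if a joint passes its speed limit or range.

## Working session

There is one attempt and no reset: what is moved stays moved. The work goes in short steps, Python scripts to look and compute and a shell command to move; the robot and the scene stay as the last step left them, time stands still between calls to the robot, and variables do not carry over. Pictures are saved under pics/ and viewed, about 8 in all and at most 12, crops included, and the job is handed in when it is done.

```bash
mkdir -p pics; cat > h.py <<'E'
from rig import *
import numpy as np, cv2
def snap(n,f=None):
    d=get_image(n); 
    if f: cv2.imwrite('pics/'+f,d['frame'][:,:,::-1])
    return d
def F(d): return 240/np.tan(np.radians(d['fov_y'])/2)
def proj(d,p):
    c=d['world_to_cam']@np.append(p,1); return np.array([d['cx']+F(d)*c[0]/-c[2], d['cy']-F(d)*c[1]/-c[2]])
def ray(d,u,v):
    R=np.array(d['world_to_cam']); r=np.array([(u-d['cx'])/F(d),-(v-d['cy'])/F(d),-1.]); r=R[:3,:3].T@r
    return -R[:3,:3].T@R[:3,3], r
def onz(d,u,v,z):
    o,r=ray(d,u,v); return o+r*(z-o[2])/r[2]
E
python3 - <<'E'
from h import *
s=observe(); print({k:np.round(v,3).tolist() for k,v in s.items()})
for n in("scene","side","wrist"):
    d=snap(n,n+'1.png'); print(n,d['fov_y'],d['cx'],d['cy'],[k for k in d],np.round(ray(d,320,240),3).tolist())
E
```

```text
{'time_s': 0.0, 'q': [62.264, 21.841, 74.384, -0.0, 83.857, -12.338], 'qvel': [-0.172, -0.033, -0.161, -0.016, -0.022, -0.007], 'joint_efforts': [-0.001, -44.845, -23.128, -0.0, 0.005, -0.0], 'position': [0.146, 0.53, 0.219], 'tool_rot': [[0.266, 0.964, -0.001], [0.964, -0.266, -0.001], [-0.001, -0.0, -1.0]], 'ft_force': [-0.879, -0.077, 0.274], 'wrist_torque': [0.012, -0.0, 0.071], 'grip_width': 0.085}
scene 46.40082480254792 310.5094676010589 233.6138426847815 ['frame', 'fov_y', 'cx', 'cy', 'world_to_cam'] [[1.317, -0.097, 0.655], [-0.801, 0.11, -0.589]]
side 57.88359398972408 316.7689450713031 243.34522675668217 ['frame', 'fov_y', 'cx', 'cy', 'world_to_cam'] [[0.269, -0.402, 0.68], [0.39, 0.53, -0.753]]
wrist 61.50299195945635 314.95892033404016 238.21772646729332 ['frame', 'fov_y', 'cx', 'cy', 'world_to_cam'] [[0.083, 0.548, 0.373], [0.258, -0.058, -0.964]]
```

View pics/scene1.png

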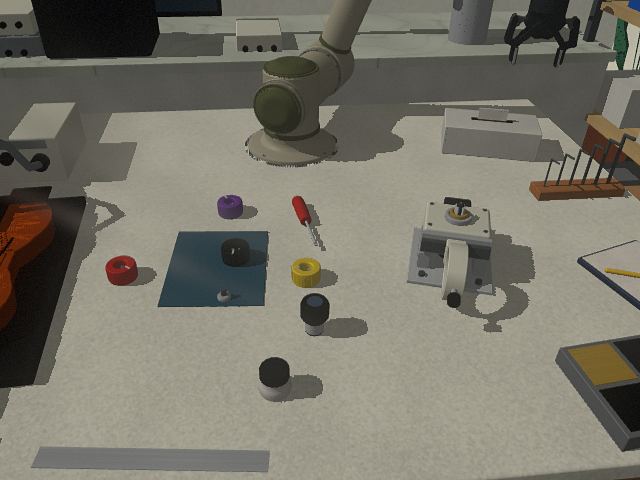

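View pics/wrist1.png

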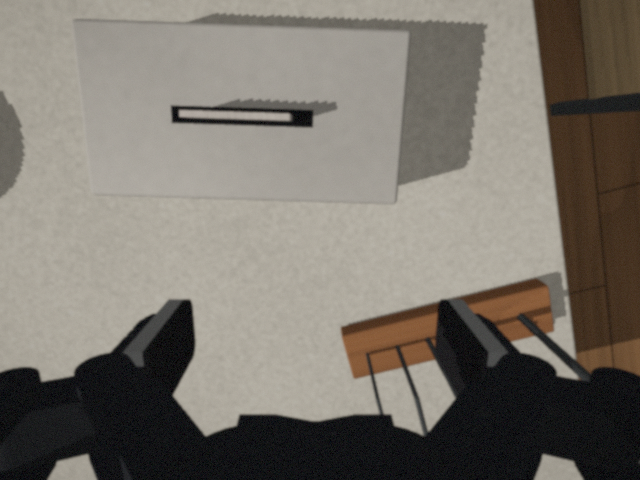

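The scene view shows the black knob on the mat at about (235,252). Its lookalikes are purple (230,206), red (122,270) and yellow (306,271). The eyepiece is at (315,312), the jar at (275,378), the cap screw at (224,296) and the shaft at (459,210). The wrist view shows only a box and a rack.

```bash
python3 - <<'E'
from h import *
d=snap("scene"); s=snap("side",'side2.png')
for n,u,v,z in[("knobtop",235,244,.033),("shaft",459,203,.129),("seat",459,213,.106),("screw",224,296,.015),("eyep",315,330,0),("eyeptop",314,301,.062),("yellow",306,265,.03),("matTL",178,233,.003),("matTR",268,232,.003),("matBR",266,305,.003),("matBL",160,305,.003),("jar",275,368,.045),("purple",230,202,.03),("drvr",302,210,.012),("ring top",457,240,.117)]:
    p=onz(d,u,v,z); print(n,np.round(p,3),"side px",np.round(proj(s,p)))
a=cv2.resize(d['frame'][215:315,150:330],None,fx=4,fy=4,interpolation=3);b=cv2.resize(d['frame'][185:305,400:510],None,fx=3.3,fy=3.3,interpolation=3)
W=np.zeros((600,800,3),np.uint8);
side=cv2.resize(s['frame'],(440,330)); a=a[:400,:720]
a=cv2.resize(a,(450,250)); W[:250,:450]=a; b=cv2.resize(b,(330,360));W[:360,460:790]=b; W[260:590,:440]=side
cv2.imwrite('pics/c2.png',W[:,:,::-1])
E
```

```text
knobtop [ 0.47  -0.141  0.033] side px [324. 349.]
shaft [0.516 0.258 0.129] side px [223. 166.]
seat [0.513 0.263 0.106] side px [223. 174.]
screw [ 0.593 -0.16   0.015] side px [388. 324.]
eyep [ 0.673 -0.014  0.   ] side px [367. 256.]
eyeptop [ 0.671 -0.016  0.062] side px [370. 236.]
yellow [ 0.541 -0.015  0.03 ] side px [314. 279.]
matTL [ 0.381 -0.256  0.003] side px [323. 451.]
matTR [ 0.394 -0.077  0.003] side px [266. 354.]
matBR [ 0.609 -0.09   0.003] side px [368. 296.]
matBL [ 0.591 -0.269  0.003] side px [431. 375.]
jar [ 0.785 -0.084  0.045] side px [436. 237.]
purple [ 0.317 -0.152  0.03 ] side px [246. 412.]
drvr [ 0.334 -0.002  0.012] side px [212. 339.]
ring top [0.607 0.226 0.117] side px [271. 161.]
```

View pics/c2.png

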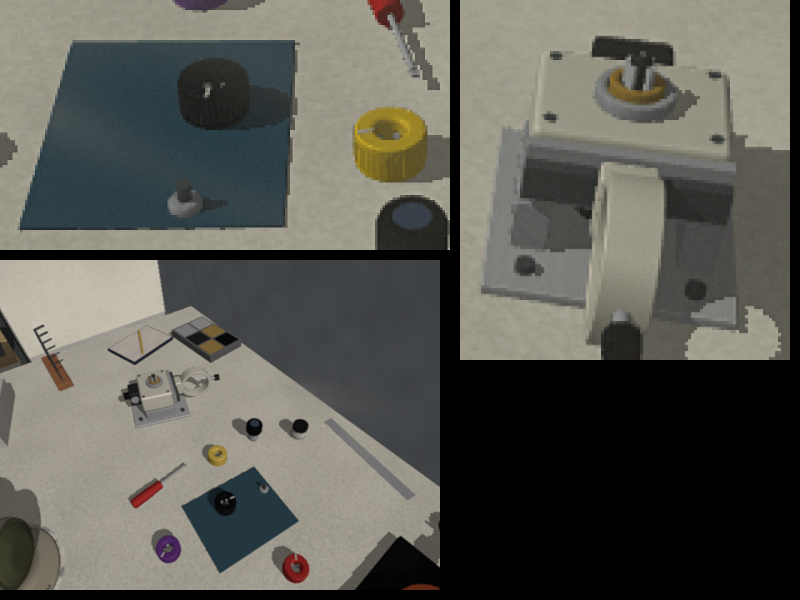

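The knob is at (0.470,-0.141) and the side view agrees within 4 px. It is the only black disc on the mat, with a white line and silver teeth; the other three discs are yellow, purple and red. The shaft is at about (0.515,0.260). I'll move over the shaft first to look from close by.

```bash
python3 -m crank '[0,0,0,0.037,-0.027,0,100, 0,0,0,0.037,-0.027,0,100, 0,0,0,0.037,-0.027,0,100, 0,0,0,0.037,-0.027,0,100, 0,0,0,0.037,-0.027,0,100, 0,0,0,0.037,-0.027,0,100, 0,0,0,0.037,-0.027,0,100, 0,0,0,0.037,-0.027,0,100, 0,0,0,0.037,-0.027,0,100, 0,0,0,0.037,-0.027,0,100, 0,0,0,0,0,0,100, 0,0,0,0,0,0,100]'
python3 - <<'E'
from h import *
d=snap("wrist",'w3.png'); s=observe(); print(s['position'],s['time_s'],s['ft_force'])
print(proj(d,[.516,.26,.129]))
u,v=proj(d,[.516,.26,.129]).astype(int)
im=cv2.resize(d['frame'][max(v-100,0):v+100,max(u-130,0):u+130],None,fx=3,fy=3,interpolation=3);print(max(u-130,0),max(v-100,0))
cv2.imwrite('pics/w3c.png',im[:,:,::-1])
E
```

```text
time_s: 1.45
position: [0.5163, 0.2597, 0.2187]
tool_rot: [[0.267, 0.964, -0.001], [0.964, -0.267, -0.0], [-0.0, -0.001, -1.0]]
ft_force: [-1.0, -0.2, 0.2]
grip_width: 0.0856
[0.51562038 0.26040383 0.21899923] 1.5 [-0.25176798  1.72266287  0.17196182]
[313.30540267 236.72183674]
183 136
```

View pics/w3c.png

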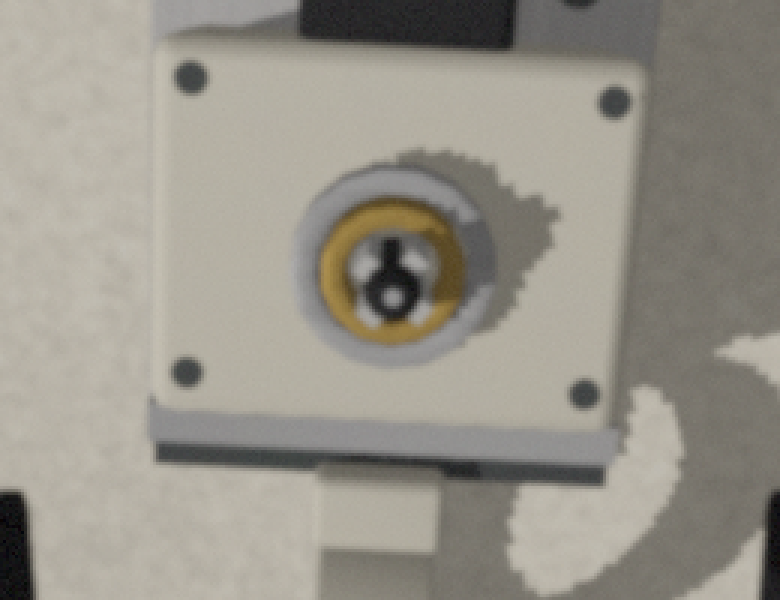

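Shaft end at (314,235) matches the projected (313,237), and the flange centre is at (314,225). The head ring lies towards image bottom (tool +y), so the jaws span the clear ±y sides. I need a larger crop of the splines.

```bash
python3 - <<'E'
from h import *
d=snap("wrist")
print("end",onz(d,314,235,.129),"flange",onz(d,314.3,224.7,.106))
im=d['frame'][200:255,290:340]
g=cv2.resize(im,None,fx=11,fy=11,interpolation=2)
g=cv2.convertScaleAbs(g,alpha=1.3)
p=proj(d,[.516,.26,.123]);print(p)
# predicted spline tip pixel for world angle 0,45..
for a in range(0,360,45): print(a,np.round((proj(d,[.516+.0093*np.cos(np.radians(a)),.26+.0093*np.sin(np.radians(a)),.123])-[290,200])*11))
cv2.imwrite('pics/w4.png',g[:,:,::-1])
E
```

```text
end [0.5144197  0.26144268 0.129     ] flange [0.51327398 0.26194038 0.106     ]
[312.50012331 235.51897516]
0 [290. 538.]
45 [386. 467.]
90 [402. 349.]
135 [327. 255.]
180 [204. 240.]
225 [108. 314.]
270 [ 94. 432.]
315 [170. 524.]
```

View pics/w4.png

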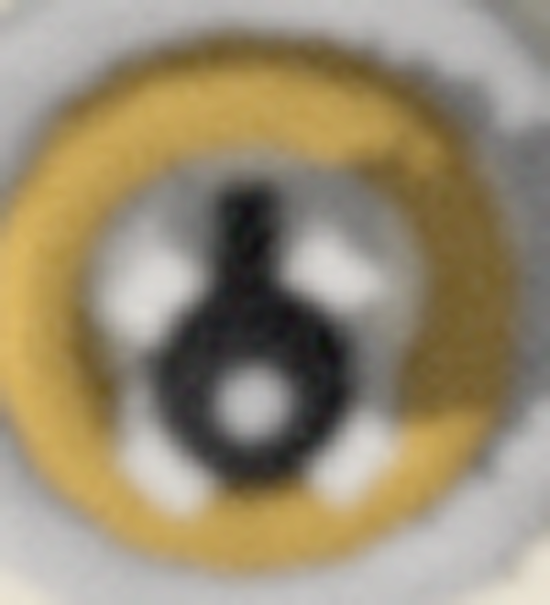

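The splines form an X in the image, with bright end faces near (148,300), (345,270), (360,460) and (172,485) in the crop. The black cone tip is at (252,400).

```bash
python3 - <<'E'
from h import *
d=snap("wrist")
im=d['frame'][200:255,290:340]; g=cv2.resize(im,None,fx=11,fy=11,interpolation=2).astype(int)
m=((g.min(2)>150)&(g.max(2)-g.min(2)<30)).astype(np.uint8)
yy,xx=np.mgrid[:m.shape[0],:m.shape[1]]; m[(xx-250)**2+(yy-380)**2>165**2]=0
n,l,st,c=cv2.connectedComponentsWithStats(m)
P=[]
for i in range(1,n):
    if st[i,4]>800:
        w=onz(d,290+c[i][0]/11-.45,200+c[i][1]/11-.45,.123); print(st[i],c[i].round(),w.round(4)); P.append(w)
for i in range(len(P)):
  for j in range(i): 
    e=P[i]-P[j]; print(i,j,np.linalg.norm(e).round(4),np.degrees(np.arctan2(e[1],e[0])).round(1),((P[i]+P[j])/2).round(4))
E
```

```text
[ 302  252   59   49 1753] [330. 278.] [0.5101 0.2666 0.123 ]
[ 114  267   66   65 2559] [144. 297.] [0.5084 0.256  0.123 ]
[ 323  437   52   56 1510] [350. 466.] [0.5213 0.2648 0.123 ]
[ 131  455   56   52 1394] [158. 480.] [0.5192 0.2537 0.123 ]
1 0 0.0108 -99.4 [0.5093 0.2613 0.123 ]
2 0 0.0114 -9.4 [0.5157 0.2657 0.123 ]
2 1 0.0157 34.2 [0.5149 0.2604 0.123 ]
3 0 0.0158 -54.9 [0.5147 0.2602 0.123 ]
3 1 0.0111 -11.7 [0.5138 0.2548 0.123 ]
3 2 0.0113 -101.0 [0.5203 0.2593 0.123 ]
```

Splines are at 35° (mod 90), both diagonals agree to 1°, and the axis is at about (0.5145,0.261). Next I'll go above the knob.

```bash
python3 -m crank '[0,0,0,-0.005,-0.045,0,100, 0,0,0,-0.005,-0.045,0,100, 0,0,0,-0.005,-0.045,0,100, 0,0,0,-0.005,-0.045,0,100, 0,0,0,-0.005,-0.045,0,100, 0,0,0,-0.005,-0.045,-0.02,100, 0,0,0,-0.005,-0.045,-0.03,100, 0,0,0,-0.005,-0.045,-0.03,100, 0,0,0,-0.005,-0.041,-0.02,100, 0,0,0,0,0,0,100, 0,0,0,0,0,0,100]'
python3 - <<'E'
from h import *
d=snap("wrist"); s=observe(); print(s['position'],s['time_s'])
u,v=proj(d,[.47,-.141,.033]).astype(int); print(u,v)
x0,y0=max(u-90,0),max(v-75,0)
im=cv2.resize(d['frame'][y0:v+75,x0:u+90],None,fx=4,fy=4,interpolation=2);print(x0,y0)
im=cv2.convertScaleAbs(im,alpha=1.6,beta=20)
cv2.imwrite('pics/w5.png',im[:,:,::-1])
for a in range(0,360,90): print(a,np.round((proj(d,[.47+.026*np.cos(np.radians(a)),-.141+.026*np.sin(np.radians(a)),.033])-[x0,y0])*4))
E
```

```text
time_s: 2.7
position: [0.4717, -0.1331, 0.1241]
tool_rot: [[0.266, 0.964, -0.0], [0.964, -0.266, 0.0], [0.0, -0.0, -1.0]]
ft_force: [-0.4, -0.6, 0.3]
grip_width: 0.0853
[ 0.47204028 -0.13254875  0.12456765] 2.75
300 237
210 162
0 [405. 452.]
90 [520. 259.]
180 [313. 144.]
270 [202. 344.]
```

View pics/w5.png

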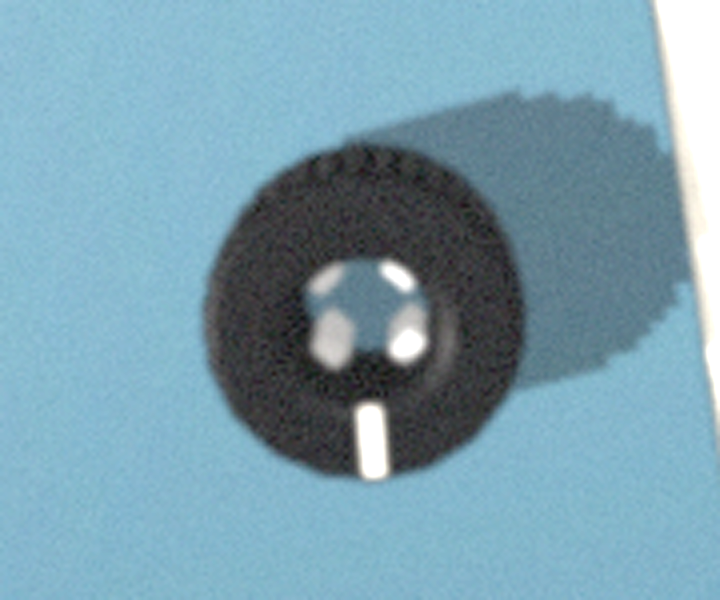

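```bash
python3 - <<'E'
from h import *
d=snap("wrist"); f=d['frame'].astype(int)
m=np.zeros((480,640),np.uint8); m[257:287,290:320]=(f[257:287,290:320].min(2)>90)
n,l,st,c=cv2.connectedComponentsWithStats(m)
i=1+np.argmax(st[1:,4]); print(st[i],c[i])
ys,xs=np.nonzero(l==i); W=np.array([onz(d,x,y,.033)[:2] for x,y in zip(xs,ys)])
vx,vy,x0,y0=cv2.fitLine(W.astype(np.float32)*1000,cv2.DIST_L2,0,.01,.01).ravel()
print("line",np.degrees(np.arctan2(vy,vx)),x0,y0)
t=W@[vx,vy]; print("ends",W[t.argmin()],W[t.argmax()])
k=(f.max(2)<60).astype(np.uint8); k[:, :250]=0;k[:,350:]=0;k[:185]=0;k[300:]=0
k=cv2.morphologyEx(k,cv2.MORPH_OPEN,np.ones((3,3)))
cn=max(cv2.findContours(k,0,1)[0],key=cv2.contourArea)[:,0]
print(cv2.minEnclosingCircle(cn))
# lower-half contour = top-face rim: circle fit at z=.033
Q=np.array([onz(d,x,y,.033)[:2] for x,y in cn if y>235])
A=np.c_[2*Q,np.ones(len(Q))]; s=np.linalg.lstsq(A,(Q**2).sum(1),rcond=None)[0]; print("circ",s[:2],np.sqrt(s[2]+s[:2]@s[:2]))
E
```

```text
[298 262   8  19 130] [301.41538462 271.15384615]
line -10.270813 492.44458 -145.86342
ends [ 0.48604441 -0.14565324] [ 0.49872499 -0.14590767]
((300.0, 238.5), 41.967350006103516)
circ [ 0.47298114 -0.14134887] 0.02380379473311923
```

The knob is centred at (0.4727,-0.142) with its line at -11°, so it needs a turn of about -44° to mesh at 35°. I'll descend and grip.

```bash
python3 -m crank '[0,0,0,0.001,-0.005,-0.03,100, 0,0,0,0,-0.0045,-0.03,100, 0,0,0,0,0,-0.03,100, 0,0,0,0,0,-0.0165,100, 0,0,0,0,0,0,100, 0,0,0,0,0,0,50, 0,0,0,0,0,0,50, 0,0,0,0,0,0,40, 0,0,0,0,0,0,40, 0,0,0,0,0,0,40, 0,0,0,0,0,0,40, 0,0,0,0,0,0,40]' 60
```

```text
time_s: 4.0
position: [0.4745, -0.1435, 0.0201]
tool_rot: [[0.266, 0.964, 0.005], [0.964, -0.266, -0.002], [-0.001, 0.006, -1.0]]
ft_force: [-0.6, 3.7, 19.3]
grip_width: 0.0343
```

The opening went to 34 mm, less than the 52 mm knob, with 19 N pushing up. Something is wrong, so I'll look.

```bash
python3 - <<'E'
from h import *
d=snap("wrist"); c=snap("side"); s=snap("scene")
a=c['frame'][280:430,240:420]; a=cv2.resize(a,(396,330)); b=cv2.resize(s['frame'][190:310,160:304],(396,330),interpolation=2)
w=cv2.resize(d['frame'],(360,270)); W=np.zeros((600,800,3),np.uint8)
W[:330,:396]=a;W[:330,400:796]=b;W[330:,:360]=w
W=cv2.convertScaleAbs(W,alpha=1.4,beta=15)
cv2.imwrite('pics/c6.png',W[:,:,::-1])
E
```

```text
(no output)
```

View pics/c6.png

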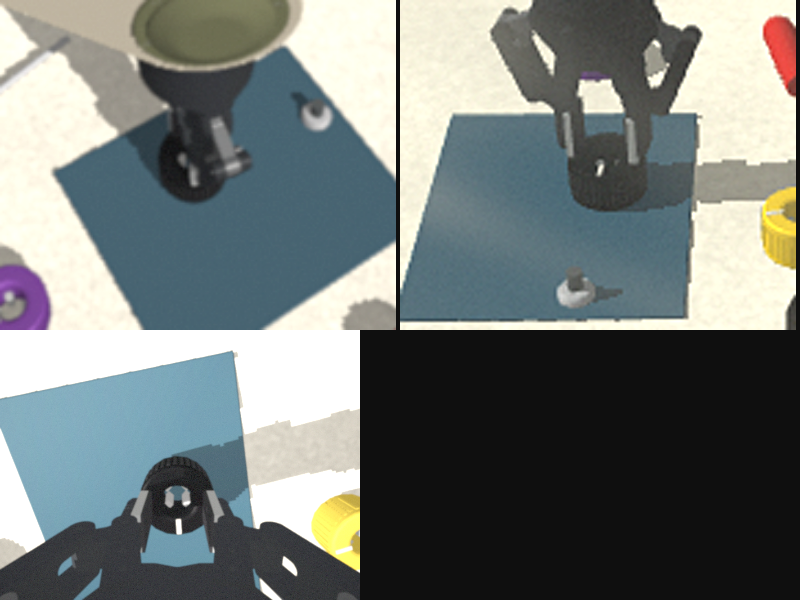

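```bash
python3 - <<'E'
from h import *
d=snap("wrist"); s=observe(); print(s['position'],s['ft_force'],s['grip_width'],s['q'])
print("TCP px",proj(d,s['position']), "knob rim bottom/top-ish px->", onz(d,317,364,.033), onz(d,315,297,.033))
im=cv2.convertScaleAbs(cv2.resize(d['frame'][200:400,200:460],None,fx=3,fy=3,interpolation=2),alpha=2,beta=25)
cv2.imwrite('pics/w7.png',im[:,:,::-1])
sc=snap("scene")
for z in (.006,.02,.033):
  T=np.array(s['position']);T[2]=z
  x=np.array(s['tool_rot'])[:,0]
  print(z,[((proj(sc,T+k*x)-[160,190])*2.75).round() for k in(-.017,.017)],((proj(sc,[.4727,-.142,z])-[160,190])*2.75).round())
E
```

```text
[ 0.47451538 -0.14350297  0.02012944] [-1.24959099  3.39327533 19.62473933] 0.034293208591746255 [-3.05600427e+01  3.07031518e+01  9.86777772e+01  5.33509083e-02
  5.02938848e+01 -1.05196864e+02]
TCP px [312.08981392 293.7359244 ] knob rim bottom/top-ish px-> [ 0.49863243 -0.14810306  0.033     ] [ 0.47077579 -0.14123792  0.033     ]
0.006 [array([181., 182.]), array([229., 187.])] [207. 183.]
0.02 [array([179., 166.]), array([228., 171.])] [206. 167.]
0.033 [array([178., 150.]), array([227., 156.])] [204. 151.]
```

View pics/w7.png

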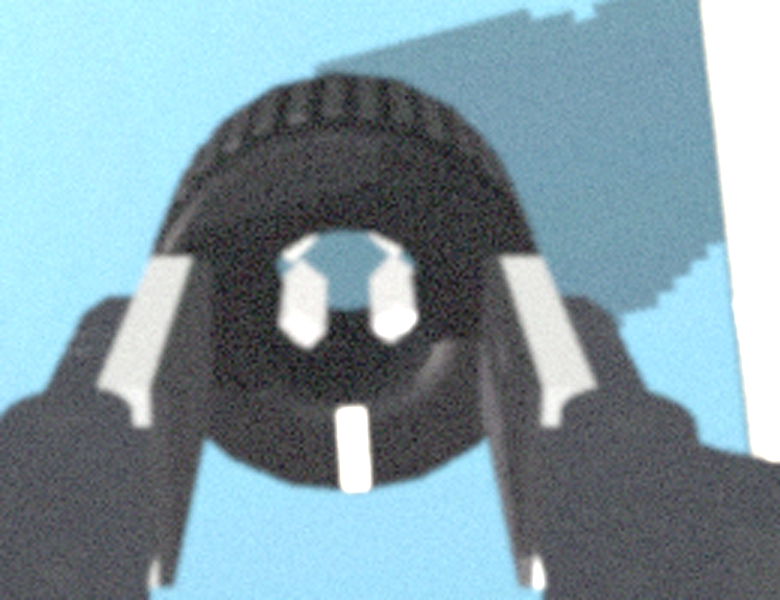

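The pads appear within the knob's outline, but the TCP height says the tips should be below its top face. I'll lift 30 mm and see whether the knob comes along.

```bash
python3 -m crank '[0,0,0,0,0,0.01,40, 0,0,0,0,0,0.02,40, 0,0,0,0,0,0,40, 0,0,0,0,0,0,40]'
python3 - <<'E'
from h import *
d=snap("wrist"); c=snap("side"); s=snap("scene")
a=c['frame'][280:430,240:420]; a=cv2.resize(a,(396,330)); b=cv2.resize(s['frame'][190:310,160:304],(396,330),interpolation=2)
w=cv2.resize(d['frame'],(360,270)); W=np.zeros((600,800,3),np.uint8)
W[:330,:396]=a;W[:330,400:796]=b;W[330:,:360]=w
W=cv2.convertScaleAbs(W,alpha=1.8,beta=15)
cv2.imwrite('pics/c8.png',W[:,:,::-1])
E
```

```text
time_s: 4.65
position: [0.473, -0.1432, 0.0479]
tool_rot: [[0.266, 0.964, 0.001], [0.964, -0.266, -0.001], [-0.0, 0.001, -1.0]]
ft_force: [-0.8, 0.5, -0.7]
grip_width: 0.0343
```

View pics/c8.png

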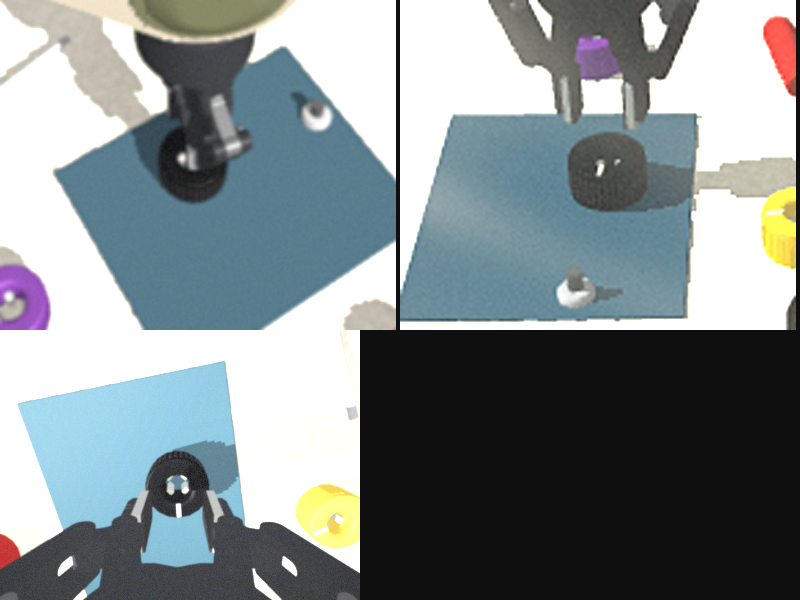

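The knob stayed put: the fingertips had closed on its top face. The tips are really about 10–15 mm above the reported TCP, where the spec puts them 14 mm below it. I'll open, go down in steps with force checks, and find the true height by contact.

```bash
python3 -m crank '[0,0,0,0,0,0,100, 0,0,0,0,0,0,100, 0,0,0,0,0,0,100, 0,0,0,0,0,0,100, 0,0,0,0,0,-0.015,100, 0,0,0,0,0,-0.015,100, 0,0,0,0,0,-0.004,100, 0,0,0,0,0,0,100, 0,0,0,0,0,0,100]'
python3 - <<'E'
from h import *
s=snap("scene"); W=np.zeros((600,800,3),np.uint8); b=cv2.resize(s['frame'][180:290,160:304],(785,600),interpolation=2)
W[:,:785]=b
W=cv2.convertScaleAbs(W,alpha=1.8,beta=15); cv2.imwrite('pics/c9.png',W[:,:,::-1])
o=observe(); T=np.array(o['position']);x=np.array(o['tool_rot'])[:,0];print(T,o['ft_force'],o['grip_width'])
for z in (0,.01,.02,.03,.04):
  T[2]=z; print(z,[((proj(s,T+k*x)-[160,180])*5.45).round() for k in(-.0425,.0425)])
E
```

```text
time_s: 5.7
position: [0.4731, -0.1432, 0.0139]
tool_rot: [[0.266, 0.964, 0.001], [0.964, -0.266, -0.0], [-0.0, 0.001, -1.0]]
ft_force: [-0.2, -0.3, 0.5]
grip_width: 0.0855
[ 0.4731749  -0.14328891  0.01407065] [-0.44567703  1.00332444 -0.04213507] 0.0856714446186732
0 [array([290., 419.]), array([528., 445.])]
0.01 [array([287., 396.]), array([526., 422.])]
0.02 [array([285., 373.]), array([525., 399.])]
0.03 [array([282., 349.]), array([523., 375.])]
0.04 [array([279., 326.]), array([522., 352.])]
```

View pics/c9.png

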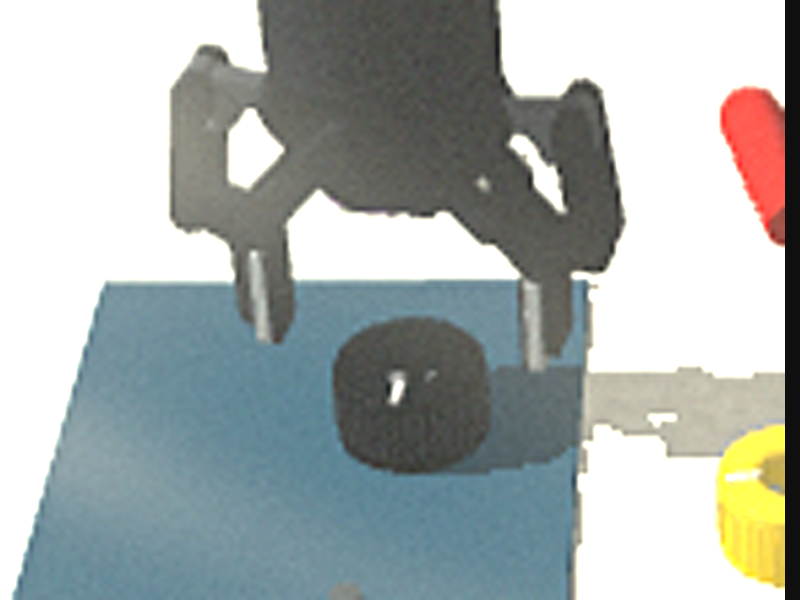

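The tips are at z≈0.033 while the TCP reads 0.014, which confirms the ~20 mm height offset. They straddle the knob properly, so I'll go down another 19 mm with force readings and close.

```bash
python3 -m crank '[0,0,0,0,0,-0.006,100, 0,0,0,0,0,-0.006,100, 0,0,0,0,0,-0.004,100, 0,0,0,0,0,0,100]' 60
python3 -m crank '[0,0,0,0,0,-0.003,100, 0,0,0,0,0,0,75, 0,0,0,0,0,0,65, 0,0,0,0,0,0,58, 0,0,0,0,0,0,52, 0,0,0,0,0,0,45, 0,0,0,0,0,0,40, 0,0,0,0,0,0,40]' 60
```

```text
time_s: 6.15
position: [0.4725, -0.1429, -0.0032]
tool_rot: [[0.266, 0.964, -0.001], [0.964, -0.266, 0.001], [0.0, -0.001, -1.0]]
ft_force: [0.4, 0.0, 1.1]
grip_width: 0.0855
time_s: 6.95
position: [0.473, -0.1432, -0.0048]
tool_rot: [[0.266, 0.964, 0.001], [0.964, -0.266, -0.001], [-0.0, 0.001, -1.0]]
ft_force: [-1.8, -0.5, 7.7]
grip_width: 0.0481
```

```bash
python3 -m crank '[0,0,0,0,0,0,40, 0,0,0,0,0,0,40, 0,0,0,0,0,0.01,40, 0,0,0,0,0,0.03,40, 0,0,0,0,0,0.03,40, 0,0,0,0,0,0.03,40, 0,0,0,0,0,0,40, 0,0,0,0,0,0,40]'
python3 - <<'E'
from h import *
d=snap("wrist"); s=snap("scene")
o=observe(); T=np.array(o['position']);print(o['ft_force'],o['grip_width'])
W=np.zeros((600,800,3),np.uint8); 
W[:,:396]=cv2.resize(s['frame'][140:280,180:272],(396,600),interpolation=2)
W[:400,400:]=cv2.resize(d['frame'][200:360,240:400],(400,400),interpolation=2)
W=cv2.convertScaleAbs(W,alpha=1.8,beta=15); cv2.imwrite('pics/c10.png',W[:,:,::-1])
E
```

```text
time_s: 7.75
position: [0.4728, -0.143, 0.0949]
tool_rot: [[0.265, 0.964, 0.001], [0.964, -0.265, -0.0], [-0.0, 0.001, -1.0]]
ft_force: [0.2, -0.3, -1.5]
grip_width: 0.0482
[-0.819442    0.70048565 -1.60914956] 0.048217896007676134
```

View pics/c10.png

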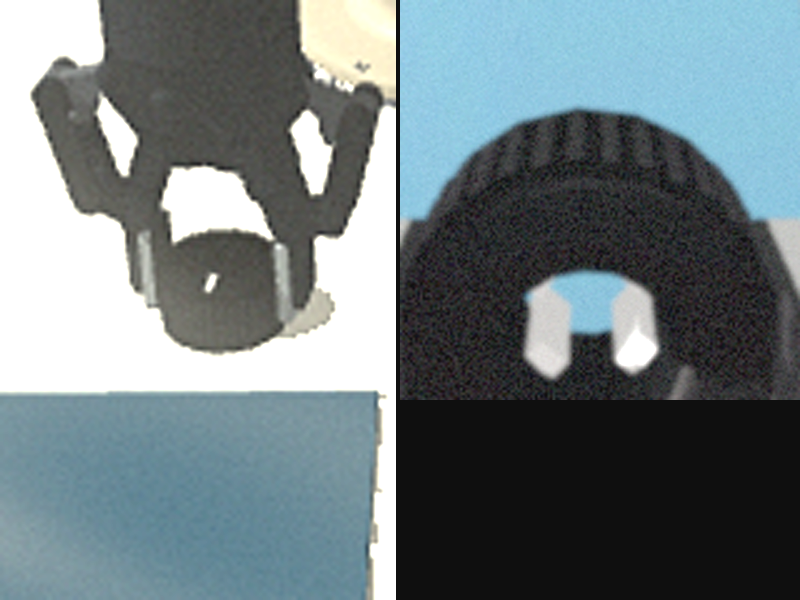

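The knob is held and its weight shows on the wrist force. Now I'll measure the knob's line and centre in the gripper.

```bash
cat > k.py <<'E'
from h import *
d=snap("wrist",'k.png'); o=observe(); T=np.array(o['position']); R=np.array(o['tool_rot']); f=d['frame'].astype(int); z=T[2]+.038
p=proj(d,[T[0],T[1],z]); print("axis px",p)
u,v=p.astype(int)
m=np.zeros((480,640),np.uint8); m[v+15:v+90,u-25:u+30]=((f.min(2)>100)&(f.max(2)-f.min(2)<25))[v+15:v+90,u-25:u+30]
n,l,st,c=cv2.connectedComponentsWithStats(m)
for i in range(1,n):
    if st[i,4]<60: continue
    ys,xs=np.nonzero(l==i); W=np.array([onz(d,x,y,z)[:2] for x,y in zip(xs,ys)])
    vx,vy,*_=cv2.fitLine(W.astype(np.float32)*1000,cv2.DIST_L2,0,.01,.01).ravel()
    if vx<0: vx,vy=-vx,-vy
    t=W@[vx,vy]; e=W[t>np.percentile(t,93)].mean(0)
    cc=e-.0253*np.array([vx,vy])
    print(st[i],"ang",np.degrees(np.arctan2(vy,vx)),"len",np.ptp(t),"centre",cc,"in tool xy",(R[:2,:2].T@(cc-T[:2])).round(4), "yaw jaw",np.degrees(np.arctan2(R[1,0],R[0,0])))
E
python3 k.py
```

```text
axis px [311.38612481 339.99450977]
[312 377  13  33 365] ang -11.980585 len 0.012407782290953295 centre [ 0.47277428 -0.14171547] in tool xy [0.0012 0.0002] yaw jaw 74.59756406622797
[302 411  39  11 239] ang 83.573654 len 0.013107676241357849 centre [ 0.49857183 -0.16628265] in tool xy [-0.0157  0.0316] yaw jaw 74.59756406622797
```

Knob line sits at -12°, so I'll turn -43.4° to reach -55.3° (35° mod 90). Target TCP is (0.5142,0.260). The underside is 8 mm above the reported TCP, so home should read z≈0.098.

```bash
python3 -m crank '[0,0,0,0,0,0.03,40, 0,0,0,0,0,0.035,40, 0,0,-0.084,0.0046,0.0448,0,40, 0,0,-0.084,0.0046,0.0448,0,40, 0,0,-0.084,0.0046,0.0448,0,40, 0,0,-0.084,0.0046,0.0448,0,40, 0,0,-0.084,0.0046,0.0448,0,40, 0,0,-0.084,0.0046,0.0448,0,40, 0,0,-0.084,0.0046,0.0448,0,40, 0,0,-0.084,0.0046,0.0448,0,40, 0,0,-0.084,0.0046,0.0446,0,40, 0,0,0,0,0,0,40, 0,0,0,0,0,0,40, 0,0,0,0,0,0,40]' 80
python3 k.py
```

```text
time_s: 9.3
position: [0.514, 0.259, 0.1588]
tool_rot: [[0.855, 0.519, -0.002], [0.519, -0.855, -0.001], [-0.002, -0.0, -1.0]]
ft_force: [0.3, -0.8, -1.4]
grip_width: 0.0474
axis px [310.56691929 344.58050142]
[ 285  377   55   45 1106] ang 68.00561 len 0.018738570442575098 centre [0.51515365 0.22494735] in tool xy [-0.0167  0.0294] yaw jaw 31.22874224199691
```

```bash
python3 - <<'E'
from h import *
d=snap("wrist"); s=snap("side"); o=observe(); T=o['position']
W=np.zeros((600,800,3),np.uint8)
W[:,:500]=cv2.resize(d['frame'][250:430,235:385],(500,600),interpolation=2)
W[:300,500:]=cv2.resize(s['frame'][90:200,170:280],(300,300),interpolation=2)
c=snap("scene"); W[300:,500:]=cv2.resize(c['frame'][130:240,405:515],(300,300),interpolation=2)
for z in (T[2]+.038,T[2]+.008,.129,.123):
  print(z,((proj(d,[T[0],T[1],z])-[235,250])*3.333).round(), ((proj(d,[.5145,.261,z])-[235,250])*3.333).round(), 'scene',((proj(c,[T[0],T[1],z])-[405,130])*2.727).round()+[500,300],'side',((proj(s,[T[0],T[1],z])-[170,90])*2.727).round()+[500,0])
cv2.imwrite('pics/c11.png',cv2.convertScaleAbs(W[:,:,::-1],alpha=1.6,beta=10))
E
```

```text
0.19743091629753298 [254. 314.] [267. 296.] scene [666. 405.] side [624. 127.]
0.16743091629753298 [256. 182.] [267. 168.] scene [658. 446.] side [632. 163.]
0.129 [258.  71.] [267.  59.] scene [648. 498.] side [642. 206.]
0.123 [259.  58.] [267.  46.] scene [646. 506.] side [643. 213.]
```

View pics/c11.png

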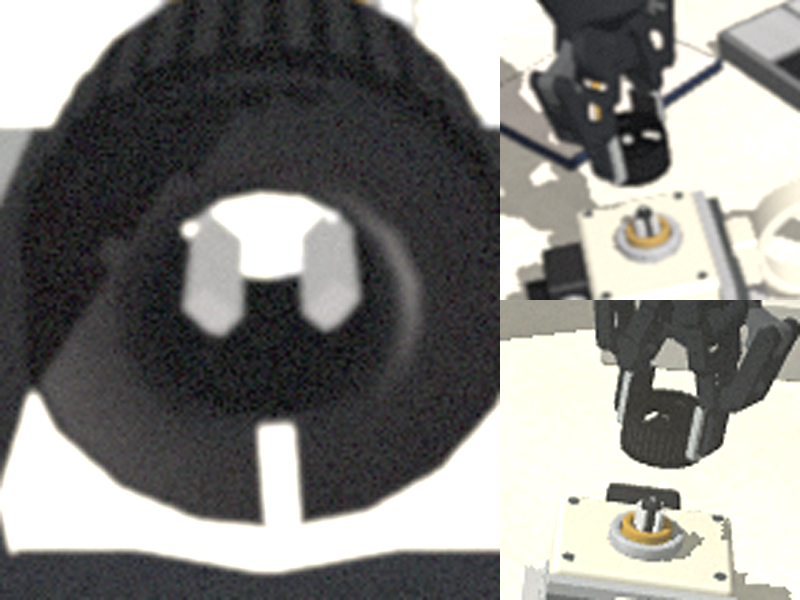

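The knob is upright over the shaft. Wrist, scene and side views agree on the axis within the cone's ±3.8 mm capture. I'll descend with force checks.

```bash
python3 -m crank '[0,0,0,0,0.0007,-0.015,40, 0,0,0,0,0,-0.015,40, 0,0,0,0,0,-0.007,40, 0,0,0,0,0,0,40, 0,0,0,0,0,0,40]'
python3 -m crank '[0,0,0,0,0,-0.003,40, 0,0,0,0,0,0,40, 0,0,0,0,0,0,40]'
python3 -m crank '[0,0,0,0,0,-0.003,40, 0,0,0,0,0,0,40, 0,0,0,0,0,0,40]'
```

```text
time_s: 10.0
position: [0.5146, 0.2604, 0.123]
tool_rot: [[0.855, 0.519, 0.001], [0.519, -0.855, 0.0], [0.001, 0.0, -1.0]]
ft_force: [-0.0, -0.7, -0.6]
grip_width: 0.0474
time_s: 10.3
position: [0.5143, 0.2606, 0.1197]
tool_rot: [[0.855, 0.519, 0.0], [0.519, -0.855, 0.0], [0.0, 0.0, -1.0]]
ft_force: [0.6, -0.3, -2.0]
grip_width: 0.0476
time_s: 10.6
position: [0.5142, 0.2606, 0.1164]
tool_rot: [[0.855, 0.519, -0.0], [0.519, -0.855, -0.0], [-0.0, -0.0, -1.0]]
ft_force: [0.7, 0.4, -1.9]
grip_width: 0.0476
```

No contact yet (the 8 mm estimate puts the underside at 0.1245). I'll continue down to the spline ends.

```bash
for i in 1 2 3; do python3 -m crank '[0,0,0,0,0,-0.002,40, 0,0,0,0,0,0,40, 0,0,0,0,0,0,40]' | grep -E 'pos|ft'; done
```

```text
position: [0.5141, 0.2605, 0.1143]
ft_force: [-0.7, -0.9, -2.0]
position: [0.5141, 0.2605, 0.1123]
ft_force: [-0.5, -1.2, -1.9]
position: [0.5141, 0.2605, 0.1103]
ft_force: [-1.6, -1.8, -1.9]
```

```bash
for i in 1 2 3 4; do python3 -m crank '[0,0,0,0,0,-0.002,40, 0,0,0,0,0,0,40, 0,0,0,0,0,0,40]' | grep -E 'pos|ft'; done
```

```text
position: [0.5141, 0.2605, 0.1083]
ft_force: [-3.4, -2.9, -0.8]
position: [0.5141, 0.2605, 0.1063]
ft_force: [-3.3, -2.4, 0.4]
position: [0.5141, 0.2605, 0.1044]
ft_force: [-3.2, -3.8, 0.0]
position: [0.5141, 0.2605, 0.1028]
ft_force: [-5.3, -4.7, 3.3]
```

It passed the spline level without stopping and meets the washer at 0.103 as predicted, so it is meshed. I'll ease the side load and press on.

```bash
python3 -m crank '[0,0,0,-0.0007,-0.0007,-0.001,40, 0,0,0,0,0,0,40, 0,0,0,0,0,0,40]' 100| grep -E 'pos|ft'; for i in 1 2; do python3 -m crank '[0,0,0,0,0,-0.0015,40, 0,0,0,0,0,0,40, 0,0,0,0,0,0,40]' | grep -E 'pos|ft|wid'; done
```

```text
position: [0.5141, 0.2604, 0.1025]
ft_force: [-4.2, -0.1, 5.8]
position: [0.5141, 0.2604, 0.1012]
ft_force: [-4.2, -1.3, 7.8]
grip_width: 0.0471
position: [0.5141, 0.2604, 0.0998]
ft_force: [-5.1, -2.1, 8.8]
grip_width: 0.0469
```

```bash
for i in 1 2 3; do python3 -m crank '[0,0,0,0,0,-0.0015,40, 0,0,0,0,0,0,40, 0,0,0,0,0,0,40]' | grep -E 'pos|ft|wid'; done
```

```text
position: [0.5141, 0.2604, 0.0985]
ft_force: [-5.7, -1.1, 10.3]
grip_width: 0.0472
position: [0.5142, 0.2604, 0.0983]
ft_force: [-7.9, -2.3, 20.2]
grip_width: 0.047
position: [0.5143, 0.2604, 0.0983]
ft_force: [-11.4, -4.3, 33.0]
grip_width: 0.0471
```

The hard stop is at 0.0983, against a predicted home of 0.098. I'll take one last look to confirm.

```bash
python3 - <<'E'
from h import *
s=snap("side"); c=snap("scene"); d=snap("wrist"); o=observe(); print(o['time_s'],o['ft_force'],np.array(o['tool_rot'])[:,2])
W=np.zeros((600,800,3),np.uint8)
W[:400,:400]=cv2.resize(s['frame'][110:210,170:270],(400,400),interpolation=2)
W[:400,400:]=cv2.resize(c['frame'][150:250,410:510],(400,400),interpolation=2)
W[400:,:266]=cv2.resize(d['frame'],(266,200))
cv2.imwrite('pics/c12.png',cv2.convertScaleAbs(W[:,:,::-1],alpha=1.4,beta=10))
for z in(.106,.136,.129): print(z,((proj(s,[.5142,.2604,z])-[170,110])*4).round(),((proj(c,[.5142,.2604,z])-[410,150])*4).round()+[400,0])
E
```

```text
14.65 [-12.7255843   -3.54831932  31.84366057] [ 0.00476057  0.00147235 -0.99998758]
0.106 [214. 257.] [592. 253.]
0.136 [204. 210.] [603. 196.]
0.129 [206. 221.] [600. 210.]
```

```bash
python3 - <<'E'
from h import *
for n,(u0,v0) in(("side",(195,150)),("scene",(435,190))):
    f=get_image(n)['frame'][v0:v0+40,u0:u0+50].astype(int); print(n,"brass px",((f[...,0]-f[...,2]>45)).sum())
d=snap("wrist"); f=d['frame'].astype(int)[360:425,295:345]
m=((f.min(2)>100)).astype(np.uint8); n,l,st,c=cv2.connectedComponentsWithStats(m)
print([(st[i].tolist(),c[i].round()+[295,360]) for i in range(1,n) if st[i,4]>40])
print(proj(d,np.array(observe()['position'])+[0,0,.038]))
im=cv2.imread('pics/scene1.png')[190:230,435:485,::-1].astype(int);print("before scene",(im[...,0]-im[...,2]>45).sum())
E
```

```text
side brass px 0
scene brass px 0
[([0, 17, 33, 44, 689], array([313., 402.])), ([30, 44, 20, 16, 165], array([337., 413.]))]
[311.26414457 343.40973454]
before scene 72
```

The brass washer is now hidden in both views. The line's start is at image row 377, the same as before pressing, so the knob has not slipped in the grip. Handing in.

```bash
python3 -c "
from rig import *
o=observe();print(o['position'],o['ft_force'],o['grip_width'],o['time_s']);print(close_job())"
```

```text
[0.51421509 0.26044077 0.09823551] [-12.34777635  -4.47188001  32.76024551] 0.046974742724738325 14.8
the job is handed in; nothing more can be done
None
```

The knob is on the shaft, meshed and held pressed down on the flange, and I handed the job in at 14.8 s. No verdict was reported.

**What I did:** I gripped the black knob, lifted it, turned it -43° so its grooves met the splines at 35°, and slid it down.

**Checks that it is home:**
- It passed the spline level without stopping.
- It met the spring washer at a TCP reading of 0.103 and stopped hard at 0.0983. The predicted home reading was 0.098.
- The wrist force is about 33 N upward with the tool axis within 0.3° of vertical, and the brass washer no longer shows in either camera.
- The knob's white line starts at the same image row as before pressing, so I saw no sign of it slipping in the fingers.

**What failed or disagreed:**
- **First grasp:** the fingers closed on the knob's top face with about 19 N, because the fingertips stood about 15–20 mm farther back than the stated TCP geometry implied. I corrected this by contact and by camera; the knob was not moved.
- **Grip width:** it reads 47–48 mm on a 52 mm knob.
- **Side load:** about 12 N sideways remains, mostly along -x.
- **Scene and side cameras:** both differed from the wrist camera by 2–4 mm.
- **Last picture:** the viewer's limit was reached, so the final state was checked only by numbers.

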